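# Refit the hob knob under the saucepan and hold it in

### The arm

A 6-joint arm with a two-finger parallel gripper is mounted at the origin on the work surface. World frame = base frame: x ahead of the robot, y to its left, z up, the work surface at z = 0. Lengths are in m, angles in rad, forces in N, time in s.
With the tool pointing down it reaches from about 0.3 to 0.825 m from the base axis. Payload 5.4 kg.
Tool frame: the origin (TCP) lies midway between the tips of the shut fingers; the grasp point (between the pads) lies 19 mm behind it; z points along the fingers, y is the line along which they close (so a half turn about z gives the same grasp; the last joint's range is limited). The gripper opens to 92 mm and grips with 3 to 60 N. Pads are 20 mm wide; open, the fingers measure 128 mm over their backs; the gripper's body (75 mm by 189 mm) begins 69 mm behind the grasp point.
Start: joints at [-1.497, 0.158, 1.597, -0, 1.386, -0.21], TCP at [0.161, -0.552, 0.215] pointing down, gripper open.
Joint ranges: [-2.91, 2.91], [-0.94, 2.29], [0.18, 2.7], [-1.29, 4.43], [0.17, 2.64], [-3, 3]. Speed limits (rad/s): [2.57, 2.57, 3.14, 3.14, 3.14, 3.14].

### API

Orientations are given as a rotation vector (axis times angle).
In Python, from cell import status, cams, ctrl gives the robot as it stands.
- The arm moves only by the tool play_rows, never from a script. Its argument "moves" is a list that holds one entry, the list of rows, each a list of 6 numbers: the shift along the world's x, y, z normalised to -1 to 1, where 1 is 20 cm, then the turn, a rotation vector about the world's x, y, z normalised to -1 to 1, where 1 is 30 degrees. A call has 1 to 20 rows; each row is the pose to reach, as a shift and turn from the pose commanded when the call began; what a row does not reach only later rows make up. A row lasts 1/10 s, in which the tool goes at most 50 mm and 8.59 degrees, less where a joint would pass 70% of its speed; a pose out of reach is approached as far as the arm can. A call with a number of a shift or a turn outside -1 to 1 is refused whole. A call with a gripper value outside its range is refused whole. "claw" is the opening, from 0 (shut) to 1 (fully open), set as the call begins (left out, the last holds). The fingers move at their own pace and stop on an object; "newtons" is the grip in N (left out, the last holds). Time passes only in rows, so rows that repeat a pose let the fingers close. It gives the time, the measured TCP pose, the force, the opening and the grip force at its end, in the units of the state.
- status.get_obs(): the state, without advancing time (a new reading comes with each control period).
- cams.snapshot(name): name is "side" or "top" or "wrist"; returns the picture (400x640x3 uint8, blue, green, red); there is no depth.
- cams.get_calibration(name): a dict with "mtx" (3x3 intrinsics, pixels), "R" (3x3) and "t" (3): a world point X has camera coordinates R X + t; the wrist camera has in their place "mount" (4x4, takes a point from camera to tool coordinates, whose origin is the TCP and whose axes are the flange's). Camera axes: x right, y down, z forward; pixel columns grow to the right and rows downward; lengths in m; the calibration is good to about 2 mm. A picture is of the moment at which its call begins: read the wrist's pose just before it. get_calibration takes no time and is no camera call.
- ctrl.hand_in(): hands the job in; it is judged then, once.
The state is a dict: "clock": time; "q": joint angles; "dq": joint speeds; "joint_torque": joint torques, N m; "position": TCP position; "ee_rot": TCP orientation; "contact_force": force on the tool from outside, world axes, zero at the start; "moment": the same for the moment, N m; "finger_gap": finger opening in m; "grip_force": force on a finger pad.
Only numpy, scipy, OpenCV 4.12 (cv2) and the standard library are available. Lean on these libraries where they do the work, as an engineer would, in place of code of your own. Each camera call takes 0.05 s, during which the arm holds its last target. There are 200 camera calls.

### The job

The knobs of the two-burner gas hob came off for washing and only one is back, standing on the worktop beside the hob: fit it on the bare spindle of the burner that carries the lidded saucepan (left spindle for the left burner, right for the right), with its red pointer at off, that is, pointing straight to the back of the hob, away from you. Push it down until it clicks, then keep pushing until knob and spindle are right in against the stop, and finish with the gripper still holding the knob pressed right in, as for lighting. Leave the pans, the mug, the pepper mill and the oil bottle where they stand.

Things in the scene. Friction and masses are not known exactly. Their poses are not given: they have to be found in the camera images.
- knob: loose aluminium-coloured hob knob, upright, hollow side down, 30 mm tall, about 60 g: grip cylinder 34 mm across above a flange 46 mm across, 3 mm thick, on which fingertips can push. Origin: centre of the underside; z up, x to the red pointer. It stands on the worktop left or right of the hob. The underside's round mouth, 9.6 mm wide, 3 mm deep, opens into a wider bore, 14.5 mm deep in all
- knob_pointer (a point): outer end of the red pointer line on the knob's top, 16 mm from its axis along the knob's x, 30 mm above its underside
- hob: fixed steel two-burner gas hob, 420 (x) by 520 mm (y), top 6 mm above the worktop. Origin: centre of its underside, at worktop height; x to its back (away from the robot), y to its left, z up. Burners, with iron pan supports, at x 85, y +130 mm (left) and -130 (right); bare knob spindles at x -155, y +110 mm (left) and -110 (right), a black off tick behind each
- left_spindle (a joint): push-in travel of the left burner's valve spindle, m: 0 up, 0.004 right in at its stop; it does not turn. Its spring needs 3 N to start, 6 N at the stop. Pressing the knob on: spindle first sinks to its stop, push rises to 8-16 N (more off-centre), falls suddenly (click) as the bead snaps in, and the spindle springs up 3-4 mm to meet the knob; then 6 N or more takes both down to the stop
- right_spindle (a joint): push-in travel of the right burner's valve spindle, m: 0 up, 0.004 right in at its stop; it does not turn. Its spring needs 3 N to start, 6 N at the stop. Pressing the knob on: spindle first sinks to its stop, push rises to 8-16 N (more off-centre), falls suddenly (click) as the bead snaps in, and the spindle springs up 3-4 mm to meet the knob; then 6 N or more takes both down to the stop
- left_seat (a point): centre of the left spindle's flat shoulder, 20 mm across, where the knob's underside ends up; 13 mm above the worktop, spindle up; it sinks with the spindle; axes as the hob's. On it stands a split brass stem: 6 mm core, 13.5 mm tall, tapering to 3 mm at the tip, and a springy bead, 13 mm across 6 mm up, which the knob's mouth must squeeze over (first touch 10 mm up)
- right_seat (a point): the same on the right spindle, at x = -155 mm, y = -110 mm on the hob
- saucepan: steel saucepan 160 mm across with a lid and black lid knob, 124 mm tall in all, black handle reaching 233 mm from its centre along its x, roughly to the back. Origin: centre of its base, 44 mm above the worktop. It stands on the left or the right burner
- frying_pan: dark open frying pan 210 mm across the rim, 42 mm tall, wooden handle reaching 263 mm along its x, roughly to the back, on the other burner. Origin: centre of its base
- mug: blue mug, 80 mm across, 92 mm tall, handle along its y, on the worktop beside the hob, on the side where the knob is not. Origin: centre of the base
- pepper_mill: dark wooden pepper mill, 56 mm across, 168 mm tall. Origin: centre of the base
- oil_bottle: green oil bottle, 60 mm across, 235 mm tall. Origin: centre of the base
Things that resemble listed ones, but are neither listed nor needed, are in the scene too. Of the things like the knob, leave any that is brown, orange or purple; of the rest the smaller one is meant.

How it is judged:
By the outcome, as a careful person would: the job done as asked, in the order asked, and still so for the second after the job is handed in, while the arm keeps its last pose, push and grip.
It also fails if it takes over 45 s, if anything falls off the work surface, if the arm or the gripper's body presses on something with over 40 N, if the wrist force passes 120 N, or if a joint passes its speed limit or range.

## Working session

There is one attempt and no reset: what is moved stays moved. The work goes in short steps, Python scripts to look and compute and a tool call to move; the robot and the scene stay as the last step left them, time stands still between calls to the robot, and variables do not carry over. Pictures are saved under pics/ and viewed, at most 10 in all, crops included, and the job is handed in when it is done.

Besides the shell and the picture viewer there is one more tool, called after "Call:" as name(argument=value, ...), one argument or row to a line, values as JSON. play_rows: Moves the arm, as the interface text tells. Its arguments: {"type":"object","properties":{"moves":{"type":"array","items":{"type":"array","items":{"type":"array","items":{"type":"number","minimum":-1,"maximum":1}}}},"claw":{"type":"number"},"newtons":{"type":"number"}},"required":["moves"]}

```bash
mkdir -p pics; ls
python3 - <<'E'
from cell import status,cams,ctrl
import cv2,json,numpy as np
o=status.get_obs();print({k:np.round(v,4).tolist() for k,v in o.items()})
for n in("top","side"):
    im=cams.snapshot(n);cv2.imwrite(f"pics/{n}0.png",im)
for n in("top","side","wrist"):
    print(n,{k:np.round(v,4).tolist() for k,v in cams.get_calibration(n).items()})
E
```

```text
pics
{'clock': 0.0, 'q': [-1.4971, 0.1591, 1.5982, -0.0, 1.3862, -0.2101], 'dq': [-0.0004, -0.0006, -0.0007, -0.0009, 0.0001, 0.0012], 'joint_torque': [0.001, -38.5571, -32.2106, 0.0704, 0.0381, -0.0001], 'position': [0.1609, -0.5514, 0.2136], 'ee_rot': [-3.1082, -0.4441, -0.0002], 'contact_force': [-0.1067, 0.1491, -0.5387], 'moment': [0.0182, 0.0491, 0.0067], 'grip_force': 0.0, 'finger_gap': 0.0922}
top {'mtx': [[403.9574, 0.0, 317.8021], [0.0, 403.9574, 200.8693], [0.0, 0.0, 1.0]], 'R': [[0.0159, -0.9998, -0.013], [-0.9971, -0.0148, -0.0748], [0.0746, 0.0142, -0.9971]], 't': [0.0372, 0.6079, 1.202]}
side {'mtx': [[450.2366, 0.0, 317.9253], [0.0, 450.2366, 192.3546], [0.0, 0.0, 1.0]], 'R': [[-0.999, -0.0405, 0.0165], [-0.0355, 0.53, -0.8472], [0.0255, -0.847, -0.5309]], 't': [0.6051, 0.0598, 1.2819]}
wrist {'mtx': [[352.4768, 0.0, 318.0218], [0.0, 352.4768, 203.1322], [0.0, 0.0, 1.0]], 'mount': [[-0.0, -0.9547, -0.2977, 0.0842], [1.0, 0.0001, -0.0005, -0.0001], [0.0005, -0.2977, 0.9547, -0.1706], [0.0, 0.0, 0.0, 1.0]]}
```

View pics/top0.png

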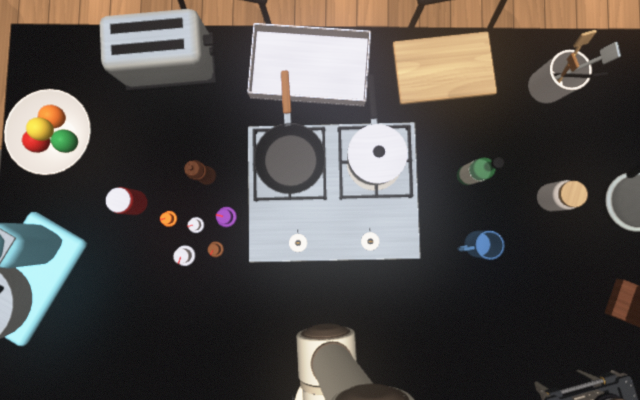

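View pics/side0.png

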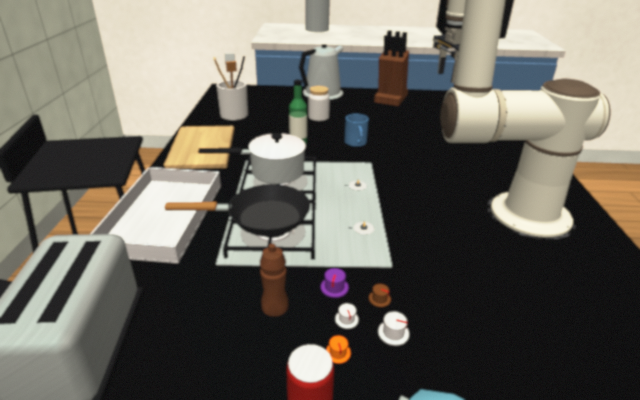

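The top view shows the saucepan (lidded, steel) at (378,152), on the right burner, so the right spindle at (370,241) is the target. The frying pan is on the left burner at (290,157). These could be taken for the knob:
- orange at (168,218)
- purple at (226,217)
- brown at (215,249)
- large silver at (184,256)
- small silver at (196,225)

By the description it is the small silver one, at (196,225) in top and (347,316) in side. Next I'll triangulate it and check a close crop.

```bash
cat > h.py <<'E'
from cell import status,cams,ctrl
import cv2,numpy as np
from scipy.spatial.transform import Rotation as Ro
def cam(n,o=None):
    c=cams.get_calibration(n);K=c["mtx"]
    if n!="wrist":
        R=np.array(c["R"]);return np.array(K),R.T,-R.T@np.array(c["t"])
    o=o or status.get_obs();M=np.array(c["mount"]);T=Ro.from_rotvec(o["ee_rot"]).as_matrix()
    return np.array(K),T@M[:3,:3],T@M[:3,3]+np.array(o["position"])
def ray(C,p):
    K,R,c=C;return c,R@np.linalg.solve(K,[p[0],p[1],1.])
def onz(C,p,z):
    c,d=ray(C,p);return c+d*(z-c[2])/d[2]
def proj(C,X):
    K,R,c=C;v=K@(R.T@(np.asarray(X)-c));return v[:2]/v[2]
def tri(rs):
    A=0;b=0;Ps=[]
    for c,d in rs:
        d=d/np.linalg.norm(d);P=np.eye(3)-np.outer(d,d);A=A+P;b=b+P@c
    X=np.linalg.solve(A,b);return X,[np.linalg.norm(np.cross(d/np.linalg.norm(d),X-c)) for c,d in rs]
E
python3 - <<'E'
from h import *
T=cv2.imread("pics/top0.png");S=cv2.imread("pics/side0.png");ct,cs=cam("top"),cam("side")
for nm,a,b in(("knob",(196,225),(347,316)),("big",(184,256),(394,328)),("rsp",(370,241),(358,184)),("lsp",(298,243),(364,227))):
    X,e=tri([ray(ct,a),ray(cs,b)]);print(nm,X.round(3),np.round(e,4))
# hob corners
for p in((249,127),(414,123),(420,260),(249,262)):print(onz(ct,p,.006).round(3))
a=cv2.resize(T[195:275,150:250],None,fx=4,fy=4,interpolation=2)
b=cv2.resize(S[265:345,310:410],None,fx=4,fy=4,interpolation=2)
cv2.imwrite("pics/crop1.png",np.hstack([a,b]))
E
```

```text
knob [0.528 0.419 0.007] [0.0002 0.0002]
big [0.434 0.451 0.013] [0.0003 0.0003]
rsp [ 0.488 -0.114  0.009] [0.0007 0.0007]
lsp [0.479 0.105 0.007] [0.0001 0.0001]
[0.837 0.265 0.006]
[ 0.856 -0.249  0.006]
[ 0.433 -0.266  0.006]
[0.419 0.253 0.006]
```

View pics/crop1.png

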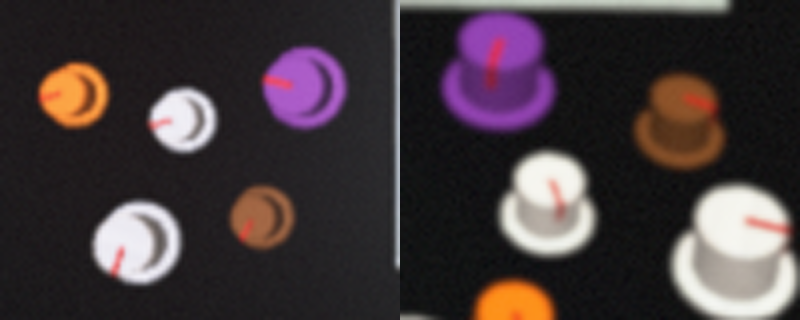

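The crop confirms it: the small silver knob sits between orange, purple and brown, with the larger silver one at lower left. Its pointer goes roughly to +y. I'm moving over now and will look at the right spindle on the way.

Call:
play_rows(
  moves=[
    [[0.5,0.3,0.3,0,0,0.25],[0.8,0.5,0.3,0,0,0.5],[1,0.65,0.3,0,0,0.75],[1,0.65,0.3,0,0,1],[1,0.65,0.3,0,0,1]],
  ],
  claw=1,
)

```text
clock: 0.6
position: [0.3624, -0.4204, 0.2746]
ee_rot: [-2.887, -1.238, -0.0]
contact_force: [-0.3, -1.5, -0.3]
finger_gap: 0.092
grip_force: 0.0
```

Call:
play_rows(
  moves=[
    [[0.2,0.2,0,0,0,0.25],[0.35,0.4,0,0,0,0.5],[0.5,0.65,0,0,0,0.75],[0.6,0.9,0,0,0,1],[0.6,1,0,0,0,1],[0.6,1,0,0,0,1],[0.6,1,0,0,0,1]],
  ],
)

```text
clock: 1.3
position: [0.481, -0.2215, 0.2743]
ee_rot: [-2.47, -1.942, 0.001]
contact_force: [0.3, -0.2, 0.7]
finger_gap: 0.0919
grip_force: 0.0
```

Run:
```python
from h import *
import pickle
o=status.get_obs();im=cams.snapshot("wrist");cv2.imwrite("pics/w1.png",im)
pickle.dump(cam("wrist",o),open("w1.pkl","wb"));print(o["position"],o["ee_rot"],o["clock"],o["q"],proj(cam("wrist",o),[.488,-.114,.02]))
```

```text
[ 0.48096991 -0.22149052  0.27430907] [-2.46955227e+00 -1.94156423e+00  8.83701663e-04] 1.3 [-6.59660082e-01  5.15767044e-03  1.64224612e+00 -4.99304909e-04
  1.49451728e+00 -4.21365706e-01] [302.23328553  73.35709271]
```

Call:
play_rows(
  moves=[
    [[0,0.2,0,0,0,0.25],[0,0.4,0,0,0,0.5],[0,0.65,0,0,0,0.75],[0,0.9,0,0,0,1],[0,0.9,0,0,0,1],[0,0.9,0,0,0,1],[0,0.9,0,0,0,1]],
  ],
)

```text
clock: 2.05
position: [0.4811, -0.0438, 0.2745]
ee_rot: [1.889, 2.51, -0.001]
contact_force: [-0.8, 0.1, -0.5]
finger_gap: 0.092
grip_force: 0.0
```

Run:
```python
from h import *
import pickle
o=status.get_obs();im=cams.snapshot("wrist");cv2.imwrite("pics/w2.png",im)
pickle.dump(cam("wrist",o),open("w2.pkl","wb"));print(o["position"],o["ee_rot"],o["clock"],proj(cam("wrist",o),[.488,-.114,.02]),o["contact_force"])
a=cv2.imread("pics/w1.png")
cv2.imwrite("pics/w12.png",cv2.resize(np.vstack([a,im]),(640,600) if 0 else (480,600)))
```

```text
[ 0.48105432 -0.04378651  0.27446311] [ 1.88887362e+00  2.51024549e+00 -9.75238178e-04] 2.05 [308.47556985 219.31524524] [-0.82977689  0.13200766 -0.51474363]
```

View pics/w12.png

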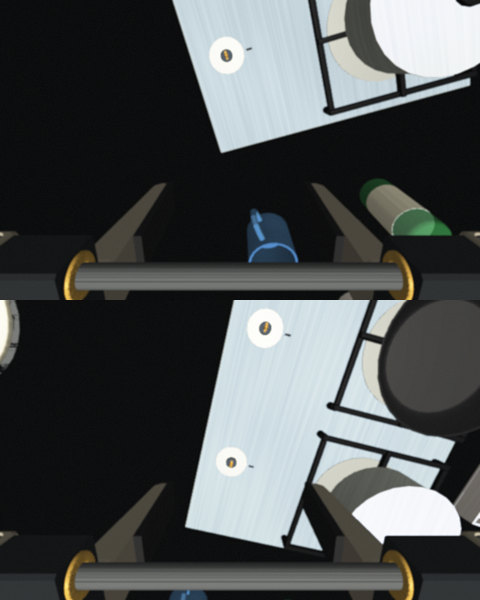

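Both wrist views show the right spindle: a white disc with a brass stem at about (302,74) in view 1 and (308,216) in view 2. The left spindle is at (353,37) in view 2. Each has a black tick behind it. I'll measure from these and carry on to the knob.

```bash
cat >> h.py <<'E'
def spindle(im,p,r=40):
    x0,y0=int(p[0])-r,int(p[1])-r;y0=max(y0,0)
    c=im[y0:int(p[1])+r,x0:int(p[0])+r].astype(int);hsv=cv2.cvtColor(c.astype(np.uint8),cv2.COLOR_BGR2HSV)
    w=((c.min(2)>195)&(c[...,0]-c[...,2]<6)).astype(np.uint8)
    cs=cv2.findContours(w,cv2.RETR_EXTERNAL,cv2.CHAIN_APPROX_NONE)[0];k=max(cs,key=cv2.contourArea)
    (ex,ey),ax,_=cv2.fitEllipse(k)
    ins=cv2.fillPoly(np.zeros_like(w),[cv2.convexHull(k)],1)
    dk=((c.max(2)<190)&(ins>0)).astype(np.uint8);cd=max(cv2.findContours(dk,cv2.RETR_EXTERNAL,cv2.CHAIN_APPROX_NONE)[0],key=cv2.contourArea)
    (sx,sy),sa,_=cv2.fitEllipse(cd)
    br=(hsv[...,1]>90)&(ins>0)&(hsv[...,0]<30);b=np.argwhere(br).mean(0)[::-1] if br.any() else np.zeros(2)
    o=np.array([x0,y0]);return np.array([ex,ey])+o,ax,np.array([sx,sy])+o,sa,b+o
E
python3 - <<'E'
from h import *
import pickle
C=[pickle.load(open(f"w{i}.pkl","rb")) for i in(1,2)];I=[cv2.imread(f"pics/w{i}.png") for i in(1,2)]
r=[spindle(I[0],(302,74)),spindle(I[1],(308,216)),spindle(I[1],(353,37),36)]
for q in r:print([np.round(v,1).tolist() for v in q])
for i,n in((0,"disc"),(2,"shoulder"),(4,"brass")):
    X,e=tri([ray(C[0],r[0][i]),ray(C[1],r[1][i])]);print(n,X.round(4),np.round(e,4))
print("R disc z6.5",onz(C[0],r[0][0],.0065).round(4),onz(C[1],r[1][0],.0065).round(4)," L",onz(C[1],r[2][0],.0065).round(4))
print("shoulder z13",onz(C[0],r[0][2],.013).round(4),onz(C[1],r[1][2],.013).round(4),onz(C[1],r[2][2],.013).round(4))
a=onz(C[1],r[2][0],.0065)-onz(C[1],r[1][0],.0065);print("hob yaw",np.degrees(np.arctan2(-a[0],a[1])),np.linalg.norm(a))
E
```

```text
[[301.8, 73.4], [46.0, 49.3], [301.6, 73.8], [15.3, 16.4], [301.2, 73.3]]
[[308.0, 215.1], [38.9, 40.9], [307.8, 216.0], [12.8, 13.3], [308.0, 218.2]]
[[353.0, 37.2], [47.5, 52.2], [353.1, 37.4], [15.7, 17.5], [354.3, 35.9]]
disc [ 0.487  -0.1132  0.0068] [0.0001 0.0001]
shoulder [ 0.4868 -0.1137  0.0091] [0.0001 0.0001]
brass [ 0.487  -0.1135  0.0178] [0.0002 0.0002]
R disc z6.5 [ 0.4871 -0.1131  0.0065] [ 0.4868 -0.1133  0.0065]  L [0.4785 0.107  0.0065]
shoulder z13 [ 0.4869 -0.1139  0.013 ] [ 0.4864 -0.1123  0.013 ] [0.4783 0.1058 0.013 ]
hob yaw 2.1812246210895485 0.2204565033436547
```

Call:
play_rows(
  moves=[
    [[0,0.2,0,0,0,0.25],[0,0.4,0,0,0,0.5],[0,0.65,0,0,0,0.75],[0,0.9,0,0,0,1],[0,0.95,0,0,0,1],[0,0.95,0,0,0,1]],
  ],
  claw=0.6,
)

```text
clock: 2.7
position: [0.4813, 0.1479, 0.2744]
ee_rot: [-1.171, -2.915, 0.001]
contact_force: [0.4, 0.0, -0.1]
finger_gap: 0.0549
grip_force: 0.0
```

Call:
play_rows(
  moves=[
    [[0,0.2,0,0,0,0.25],[0,0.4,0,0,0,0.5],[0,0.65,0,0,0,0.75],[0,0.9,0,0,0,1],[0,0.95,0,0,0,1],[0,0.95,0,0,0,1],[0,0.95,0,0,0,1]],
  ],
)

```text
clock: 3.4
position: [0.482, 0.3357, 0.2744]
ee_rot: [-0.382, -3.118, 0.002]
contact_force: [-0.2, -0.3, -0.2]
finger_gap: 0.055
grip_force: 0.0
```

Run:
```python
from h import *
import pickle
o=status.get_obs();im=cams.snapshot("wrist");cv2.imwrite("pics/w3.png",im)
C=cam("wrist",o);pickle.dump(C,open("w3.pkl","wb"));print(o["position"],o["ee_rot"],o["clock"],o["q"],proj(C,[.528,.419,.0]))
```

```text
[0.48199699 0.33570123 0.27443744] [-3.81718465e-01 -3.11829128e+00  1.84308008e-03] 3.4 [ 4.03350193e-01  1.57633014e-01  1.48023382e+00 -1.00536725e-03
  1.50433497e+00 -9.23765667e-01] [389.05659365 181.76492592]
```

View pics/w3.png

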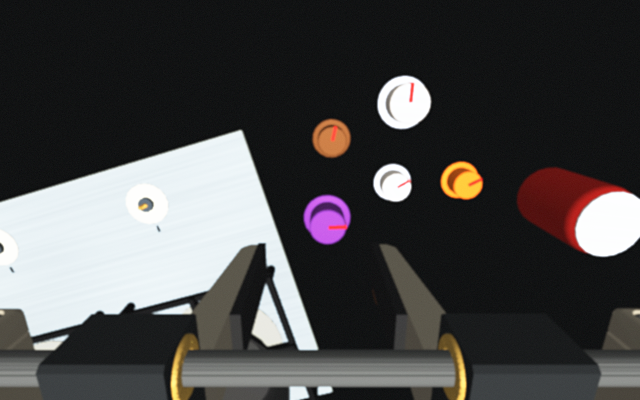

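The wrist view shows the small silver knob at (393,183), with its red pointer toward the orange one at (462,181). I'll move above it and measure from this second place.

Call:
play_rows(
  moves=[
    [[0.1,0.2,0,0,0,0.25],[0.2,0.4,-0.2,0,0,0.45],[0.23,0.42,-0.4,0,0,0.45],[0.23,0.42,-0.5,0,0,0.45],[0.23,0.42,-0.5,0,0,0.45],[0.23,0.42,-0.5,0,0,0.45]],
  ],
)

```text
clock: 4.05
position: [0.5279, 0.4206, 0.1757]
ee_rot: [0.01, 3.141, 0.0]
contact_force: [-0.3, 0.5, 0.9]
finger_gap: 0.0552
grip_force: 0.0
```

```bash
cat >> h.py <<'E'
def knob(im,p,r):
    x0,y0=int(p[0])-r,int(p[1])-r
    c=im[y0:y0+2*r,x0:x0+2*r];hsv=cv2.cvtColor(c,cv2.COLOR_BGR2HSV)
    red=((hsv[...,1]>90)&((hsv[...,0]<8)|(hsv[...,0]>172))&(hsv[...,2]>120)).astype(np.uint8)
    n,l,s,ce=cv2.connectedComponentsWithStats(red)
    def near(ce,s): return 1+min(range(len(ce)-1),key=lambda i:np.hypot(*(ce[i+1]-r))-s[i+1][4]*.3)
    i=near(ce,s);pts=np.argwhere(l==i)[:,::-1].astype(np.float32);vx,vy,cx,cy=cv2.fitLine(pts,cv2.DIST_L2,0,.01,.01).ravel()
    t=(pts-[cx,cy])@[vx,vy];e=[np.array([cx,cy])+q*np.array([vx,vy])+[x0,y0] for q in(t.min()-.5,t.max()+.5)]
    hi=((c.min(2)>60)&(hsv[...,1]<60)|(red>0)).astype(np.uint8);n,l,s,ce=cv2.connectedComponentsWithStats(hi)
    i=1+np.argmax(s[1:,4]);k=cv2.findContours((l==i).astype(np.uint8),cv2.RETR_EXTERNAL,cv2.CHAIN_APPROX_NONE)[0][0]
    return e,cv2.fitEllipse(k),(x0,y0),s[i]
E
python3 - <<'E'
from h import *
import pickle
o=status.get_obs();im=cams.snapshot("wrist");cv2.imwrite("pics/w4.png",im)
C=cam("wrist",o);pickle.dump(C,open("w4.pkl","wb"));p=proj(C,[.528,.419,.0]);print(o["position"],o["ee_rot"],o["clock"],p)
C3=pickle.load(open("w3.pkl","rb"))
for c,i,q,r in((C3,cv2.imread("pics/w3.png"),(393,183),26),(C,im,p,45)):
    e,el,off,s=knob(i,q,r);print("red",np.round(e,1).tolist(),"blob",np.round(el[0],1)+off,np.round(el[1],1),s)
    a,b=[onz(c,x,.03) for x in e];print(a.round(4),b.round(4),np.degrees(np.arctan2(*(b-a)[1::-1])),np.linalg.norm(b-a),"blob@.0015",onz(c,np.array(el[0])+off,.0015).round(4))
cv2.imwrite("pics/w4c.png",cv2.resize(im[60:360,120:520],(800,600)))
E
```

```text
[0.52794939 0.42063544 0.17568762] [1.02900753e-02 3.14082023e+00 2.12149947e-04] 4.05 [316.22120706 181.44495808]
red [[397.6, 186.3], [410.4, 179.7]] blob [392.3 182.3] [38.  39.2] [   6    6   39   39 1217]
[0.5274 0.4238 0.03  ] [0.5231 0.4403 0.03  ] 104.6933419351384 0.017047038568690203 blob@.0015 [0.5293 0.4227 0.0015]
red [[320.6, 189.4], [336.6, 184.4]] blob [319.1 182.9] [48.  48.9] [  24   23   49   50 1892]
[0.5282 0.4232 0.03  ] [0.5235 0.438  0.03  ] 107.4101740689667 0.015577452412141203 blob@.0015 [0.5291 0.4219 0.0015]
```

View pics/w4c.png

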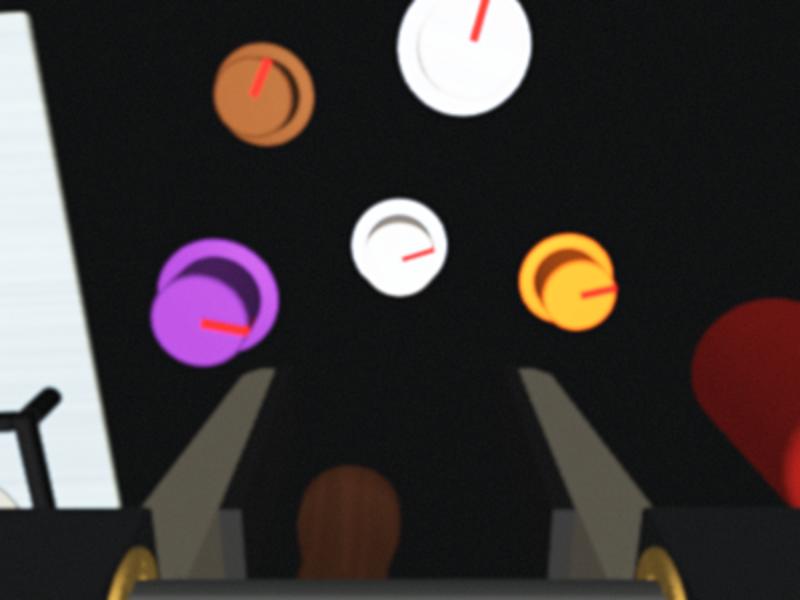

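The knob sits alone between the finger lanes, at about (319,183) in the full picture, with its pointer at about 106° yaw. The lanes beside it are clear. I'm descending so the fingertips end just above the flange.

Call:
play_rows(
  moves=[
    [[0.004,0.008,-0.15,0,0,0],[0.004,0.008,-0.35,0,0,0],[0.004,0.008,-0.55,0,0,0],[0.004,0.008,-0.7,0,0,0],[0.004,0.008,-0.78,0,0,0],[0.004,0.008,-0.83,0,0,0],[0.004,0.008,-0.85,0,0,0],[0.004,0.008,-0.85,0,0,0],[0.004,0.008,-0.85,0,0,0]],
  ],
)

```text
clock: 5.0
position: [0.529, 0.4243, 0.0065]
ee_rot: [0.007, 3.139, 0.002]
contact_force: [0.4, 0.6, 0.0]
finger_gap: 0.0551
grip_force: 0.0
```

Run:
```python
from h import *
o=status.get_obs();im=cams.snapshot("wrist");cv2.imwrite("pics/w5.png",im);C=cam("wrist",o)
p=proj(C,[.5287,.4222,.03]);print(o["position"],o["ee_rot"],o["contact_force"],p)
e,el,off,s=knob(im,p,90);print(np.round(e,1).tolist())
a,b=[onz(C,x,.03) for x in e];print(a.round(4),b.round(4),np.degrees(np.arctan2(*(b-a)[1::-1])),np.linalg.norm(b-a))
cv2.imwrite("pics/w5c.png",im)
```

```text
[0.52904197 0.42428177 0.00651774] [6.60914419e-03 3.13889607e+00 2.35036072e-03] [0.43781648 0.5798875  0.03049219] [313.51080844 282.16645018]
[[313.8, 282.0], [348.7, 271.7]]
[0.5286 0.4223 0.03  ] [0.5233 0.4386 0.03  ] 108.07636460132309 0.017153668245673142
```

View pics/w5c.png

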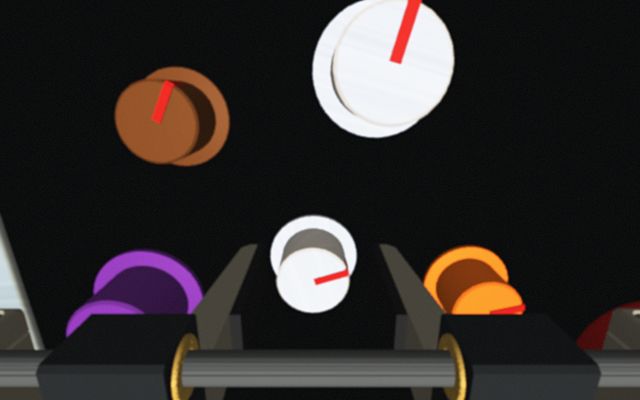

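The fingers straddle the knob, whose top is centred at (313,280). I'll trim the position slightly and close.

Call:
play_rows(
  moves=[
    [[0,-0.009,-0.007,0,0,0],[0,-0.009,-0.007,0,0,0],[0,-0.009,-0.007,0,0,0]],
  ],
)

```text
clock: 5.35
position: [0.5278, 0.4218, 0.0033]
ee_rot: [0.007, 3.141, 0.0]
contact_force: [-0.4, 0.6, -0.5]
finger_gap: 0.055
grip_force: 0.0
```

Call:
play_rows(
  moves=[
    [[0,0,0,0,0,0],[0,0,0,0,0,0],[0,0,0,0,0,0],[0,0,0,0,0,0],[0,0,0,0,0,0],[0,0,0,0,0,0]],
  ],
  claw=0,
  newtons=30,
)

```text
clock: 5.95
position: [0.528, 0.4219, 0.0035]
ee_rot: [0.006, 3.141, 0.0]
contact_force: [-0.2, -0.8, 1.9]
finger_gap: 0.0336
grip_force: 30.3
```

Call:
play_rows(
  moves=[
    [[0,0,0.1,0,0,0],[0,0,0.3,0,0,0],[0,0,0.5,0,0,0],[0,0,0.5,0,0,0],[0,0,0.5,0,0,0]],
  ],
)

```text
clock: 6.45
position: [0.5282, 0.4221, 0.1039]
ee_rot: [0.006, 3.14, 0.001]
contact_force: [-0.3, -1.5, -1.2]
finger_gap: 0.0332
grip_force: 30.2
```

Run:
```python
from h import *
o=status.get_obs();im=cams.snapshot("wrist");cv2.imwrite("pics/w6.png",im);C=cam("wrist",o)
P=np.array(o["position"]);R=Ro.from_rotvec(o["ee_rot"]).as_matrix();print(P,R.round(4).tolist(),o["contact_force"],o["finger_gap"],o["grip_force"],o["clock"])
p=proj(C,P+[0,0,.025]);e,el,off,s=knob(im,p,60);print(p,np.round(e,1).tolist())
for dz in(.023,.026):
    a,b=[onz(C,x,P[2]+dz) for x in e];print(dz,(R.T@(a-P)).round(4),(R.T@(b-P)).round(4),np.degrees(np.arctan2(*(b-a)[1::-1])),np.linalg.norm(b-a))
cv2.imwrite("pics/w6c.png",cv2.resize(im[180:380,190:450],(780,600)))
```

```text
[0.52817062 0.42212002 0.10394338] [[-1.0, 0.0041, 0.0014], [0.0041, 1.0, 0.0009], [-0.0014, 0.0009, -1.0]] [-0.28369925 -1.49220474 -1.23057892] 0.03318004136982953 30.196463188488906 6.45
[317.918163   284.41420656] [[319.8, 287.1], [355.7, 276.8]]
0.023 [-0.0027  0.0009 -0.023 ] [ 0.0028  0.0178 -0.023 ] 107.77247872309776 0.017723487570443022
0.026 [-0.0009  0.0009 -0.026 ] [ 0.0045  0.0174 -0.026 ] 107.77247872309772 0.017362943454663726
```

View pics/w6c.png

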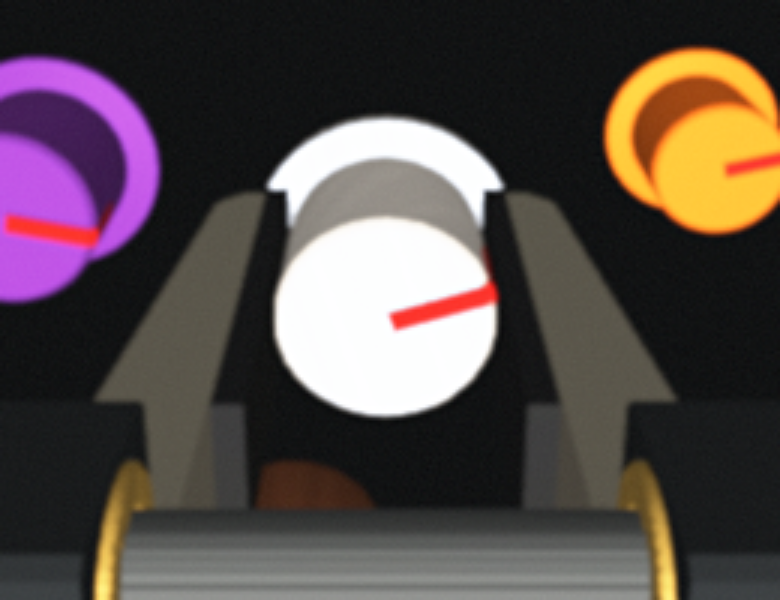

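The knob is held, its top centred at full-image (318.7,285.7) and its pointer at 107.8° yaw. It needs a turn of about −105.6°, to the hob's 2.2°. I'm carrying it to the right spindle in four calls.

Call:
play_rows(
  moves=[
    [[-0.01,-0.15,0,0,0,-0.22],[-0.03,-0.34,0,0,0,-0.44],[-0.04,-0.51,0,0,0,-0.66],[-0.05,-0.67,0,0,0,-0.88],[-0.05,-0.67,0,0,0,-0.88]],
  ],
)

```text
clock: 7.0
position: [0.5159, 0.2842, 0.1004]
ee_rot: [-0.73, -3.051, 0.006]
contact_force: [-0.6, 1.2, -0.0]
finger_gap: 0.0333
grip_force: 30.3
```

Call:
play_rows(
  moves=[
    [[-0.01,-0.15,0,0,0,-0.22],[-0.03,-0.34,0,0,0,-0.44],[-0.04,-0.51,0,0,0,-0.66],[-0.05,-0.67,0,0,0,-0.88],[-0.05,-0.67,0,0,0,-0.88]],
  ],
)

```text
clock: 7.5
position: [0.5066, 0.1515, 0.1014]
ee_rot: [-1.407, -2.806, 0.004]
contact_force: [0.8, 0.8, -1.5]
finger_gap: 0.0334
grip_force: 30.3
```

Call:
play_rows(
  moves=[
    [[-0.01,-0.15,0,0,0,-0.22],[-0.03,-0.34,0,0,0,-0.44],[-0.04,-0.51,0,0,0,-0.66],[-0.05,-0.67,0,0,0,-0.88],[-0.05,-0.67,0,0,0,-0.88]],
  ],
)

```text
clock: 8.0
position: [0.4975, 0.0182, 0.1022]
ee_rot: [-2.01, -2.413, 0.002]
contact_force: [0.7, 0.6, -0.0]
finger_gap: 0.0334
grip_force: 30.3
```

Call:
play_rows(
  moves=[
    [[-0.01,-0.15,0,0,0,-0.22],[-0.03,-0.34,0,0,0,-0.44],[-0.04,-0.51,0,0,0,-0.66],[-0.05,-0.66,0,0,0,-0.88],[-0.05,-0.66,0,0,0,-0.88],[-0.05,-0.66,0,0,0,-0.88],[-0.05,-0.66,0,0,0,-0.88],[-0.05,-0.66,0,0,0,-0.88]],
  ],
)

```text
clock: 8.8
position: [0.4878, -0.1106, 0.1028]
ee_rot: [-2.503, -1.898, 0.0]
contact_force: [0.2, 0.2, -0.5]
finger_gap: 0.0336
grip_force: 30.3
```

Run:
```python
from h import *
o=status.get_obs();im=cams.snapshot("wrist");cv2.imwrite("pics/w7.png",im);C=cam("wrist",o)
P=np.array(o["position"]);R=Ro.from_rotvec(o["ee_rot"]).as_matrix();print(P,R.round(4).tolist(),o["contact_force"],o["finger_gap"],o["grip_force"],o["clock"],o["q"])
p=proj(C,P+[0,0,.0265]);e,el,off,s=knob(im,p,60);print(p,np.round(e,1).tolist())
a,b=[onz(C,x,P[2]+.0265) for x in e];print((R.T@(a-P)).round(4),(R.T@(b-P)).round(4),a,b,np.degrees(np.arctan2(*(b-a)[1::-1])))
print("spindle px",proj(C,[.487,-.1132,.0065]),proj(C,[.487,-.1132,.0265]))
cv2.imwrite("pics/w7c.png",cv2.resize(im[180:380,190:450],(780,600)))
```

```text
[ 0.48780726 -0.11062872  0.10283119] [[0.2699, 0.9629, -0.0006], [0.9629, -0.2699, 0.0007], [0.0005, -0.0008, -1.0]] [ 0.17164294  0.18606364 -0.47395416] 0.033585828280588564 30.345905220980256 8.8 [-4.65303590e-01  8.46148558e-02  1.91097773e+00  3.71211399e-04
  1.14685723e+00 -1.92117112e-01]
[318.91034928 285.11767097] [[319.6, 287.4], [355.3, 277.1]]
[-0.0012  0.0003 -0.0265] [ 0.0042  0.0166 -0.0265] [ 0.4877918  -0.11183565  0.12933119] [ 0.5049585  -0.11113038  0.12933119] 2.3525963748738175
spindle px [318.60789279 208.10295734] [318.61999831 216.46079873]
```

View pics/w7c.png

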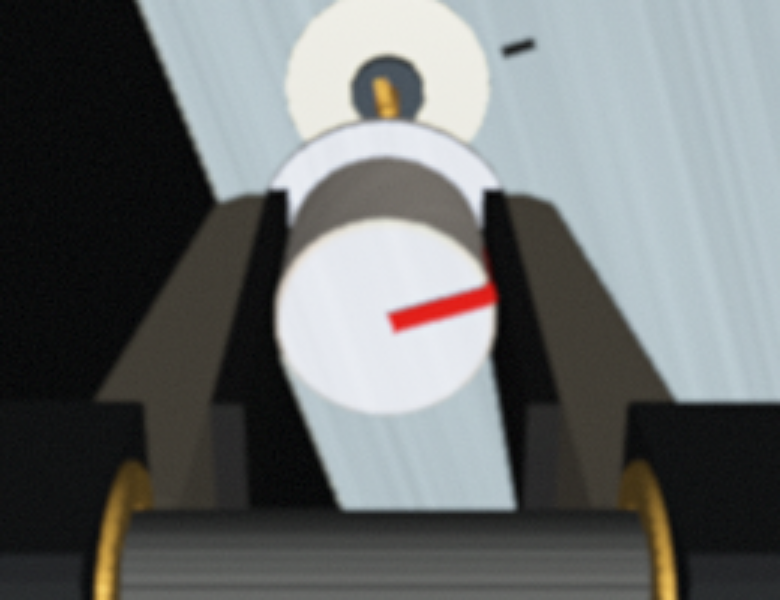

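The pointer is at 2.35° against the hob's 2.2°, and the stem is at (319,210), in line. I'm correcting by (−0.8, −2) mm and lowering to just above the stem tip.

Call:
play_rows(
  moves=[
    [[-0.004,-0.01,-0.1,0,0,0],[-0.004,-0.01,-0.22,0,0,0],[-0.004,-0.01,-0.31,0,0,0],[-0.004,-0.01,-0.34,0,0,0],[-0.004,-0.01,-0.34,0,0,0],[-0.004,-0.01,-0.34,0,0,0]],
  ],
)

```text
clock: 9.45
position: [0.4877, -0.1143, 0.0361]
ee_rot: [2.505, 1.894, 0.001]
contact_force: [0.3, 0.2, -0.8]
finger_gap: 0.0332
grip_force: 30.3
```

Call:
play_rows(
  moves=[
    [[0,0,-0.01,0,0,0],[0,0,-0.02,0,0,0],[0,0,-0.03,0,0,0],[0,0,-0.035,0,0,0],[0,0,-0.035,0,0,0],[0,0,-0.035,0,0,0]],
  ],
)

```text
clock: 10.05
position: [0.487, -0.1142, 0.0282]
ee_rot: [-2.506, -1.894, 0.0]
contact_force: [0.6, -0.2, -0.6]
finger_gap: 0.0335
grip_force: 30.3
```

No contact yet, and y reads about 1 mm over. I'll trim that back and press in small steps.

Call:
play_rows(
  moves=[
    [[0,0.005,0,0,0,0],[0,0.005,-0.005,0,0,0],[0,0.005,-0.01,0,0,0],[0,0.005,-0.015,0,0,0],[0,0.005,-0.015,0,0,0]],
  ],
)

```text
clock: 10.55
position: [0.4871, -0.1132, 0.0252]
ee_rot: [2.506, 1.894, 0.0]
contact_force: [-0.2, 0.6, 0.3]
finger_gap: 0.0339
grip_force: 30.5
```

Call:
play_rows(
  moves=[
    [[0,0,-0.005,0,0,0],[0,0,-0.01,0,0,0],[0,0,-0.015,0,0,0],[0,0,-0.015,0,0,0]],
  ],
)

```text
clock: 10.95
position: [0.4873, -0.1133, 0.0224]
ee_rot: [2.506, 1.894, 0.001]
contact_force: [0.1, 0.1, 2.9]
finger_gap: 0.0333
grip_force: 31.3
```

Call:
play_rows(
  moves=[
    [[0,0,-0.005,0,0,0],[0,0,-0.01,0,0,0],[0,0,-0.01,0,0,0]],
  ],
)

```text
clock: 11.25
position: [0.4873, -0.1133, 0.0204]
ee_rot: [2.506, 1.894, 0.001]
contact_force: [0.3, 0.4, 4.2]
finger_gap: 0.0336
grip_force: 31.6
```

Call:
play_rows(
  moves=[
    [[0,0,-0.005,0,0,0],[0,0,-0.01,0,0,0],[0,0,-0.01,0,0,0]],
  ],
)

```text
clock: 11.55
position: [0.4876, -0.1134, 0.0188]
ee_rot: [2.506, 1.893, 0.001]
contact_force: [0.3, 1.0, 5.9]
finger_gap: 0.0334
grip_force: 32.2
```

Call:
play_rows(
  moves=[
    [[0,0,-0.005,0,0,0],[0,0,-0.01,0,0,0],[0,0,-0.01,0,0,0]],
  ],
)

```text
clock: 11.85
position: [0.4869, -0.1132, 0.0159]
ee_rot: [-2.506, -1.894, 0.0]
contact_force: [1.6, -0.5, 1.5]
finger_gap: 0.0332
grip_force: 31.0
```

The force rose to about 6 N and then dropped suddenly to 1.5 N with the knob's underside at seat height, which is the click. Now I'll push on to the stop.

Call:
play_rows(
  moves=[
    [[0,0,-0.005,0,0,0],[0,0,-0.01,0,0,0],[0,0,-0.01,0,0,0]],
  ],
)

```text
clock: 12.15
position: [0.4869, -0.1132, 0.0141]
ee_rot: [-2.506, -1.894, 0.0]
contact_force: [-1.1, 0.3, 3.5]
finger_gap: 0.0336
grip_force: 31.3
```

Call:
play_rows(
  moves=[
    [[0,0,-0.005,0,0,0],[0,0,-0.01,0,0,0],[0,0,-0.01,0,0,0]],
  ],
)

```text
clock: 12.45
position: [0.4869, -0.1132, 0.0123]
ee_rot: [-2.506, -1.894, 0.0]
contact_force: [-0.9, 1.6, 6.5]
finger_gap: 0.0336
grip_force: 32.0
```

Call:
play_rows(
  moves=[
    [[0,0,-0.005,0,0,0],[0,0,-0.01,0,0,0],[0,0,-0.01,0,0,0]],
  ],
)

```text
clock: 12.75
position: [0.487, -0.1132, 0.0122]
ee_rot: [-2.505, -1.894, 0.002]
contact_force: [-8.5, 3.6, 22.8]
finger_gap: 0.0333
grip_force: 36.1
```

The stop is reached: 22.8 N, and z no longer moves. I'll let it settle and check the pointer.

Call:
play_rows(
  moves=[
    [[0,0,0.001,0,0,0],[0,0,0.001,0,0,0],[0,0,0.001,0,0,0],[0,0,0.001,0,0,0]],
  ],
)

```text
clock: 13.15
position: [0.487, -0.1133, 0.0122]
ee_rot: [-2.505, -1.894, 0.001]
contact_force: [-6.7, 2.7, 20.6]
finger_gap: 0.0334
grip_force: 35.6
```

Run:
```python
from h import *
o=status.get_obs();im=cams.snapshot("wrist");C=cam("wrist",o)
P=np.array(o["position"]);print(P,o["contact_force"],o["finger_gap"],o["grip_force"],o["clock"])
p=proj(C,P+[0,0,.0265]);e,el,off,s=knob(im,p,60);print(p,np.round(e,1).tolist())
a,b=[onz(C,x,P[2]+.0265) for x in e];print(a,b,np.degrees(np.arctan2(*(b-a)[1::-1])))
cv2.imwrite("pics/w8.png",np.hstack([cv2.resize(im[180:380,190:450],(520,400))]))
```

```text
[ 0.48696117 -0.11325415  0.01217847] [-6.74916515  2.67889037 20.57929949] 0.03339415731215259 35.64513186193025 13.15
[318.88574737 285.15076186] [[319.2, 287.5], [354.7, 277.5]]
[ 0.48676261 -0.11449921  0.03867847] [ 0.50381259 -0.113882    0.03867847] 2.073201250501246
```

View pics/w8.png

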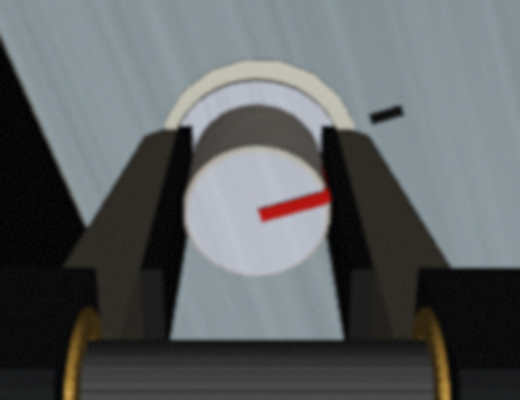

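The view shows the knob seated over the disc, with its pointer at 2.07° against the hob's 2.2°, parallel to the off tick. It is held at the stop with a steady 20 N, so I'm handing in.

```bash
python3 -c "
from cell import ctrl
print(ctrl.hand_in())"
```

```text
the job is handed in; nothing more can be done
None
```

I fitted the small silver knob on the right spindle (the saucepan's burner) with its pointer at off; it clicked on, is held pressed to the stop at about 20 N, and the job is handed in at about 13 s on the robot clock.

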